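# Release the tool-locked wheel-guard door of a bench grinder with a drift

## Robot

A 6-joint arm with a two-finger parallel gripper is mounted at the origin on the work surface. World frame = base frame: x ahead of the robot, y to its left, z up, the work surface at z = 0. Lengths are in m, angles in rad, forces in N, time in s.
With the tool pointing down it reaches from about 0.425 to 0.95 m from the base axis. Payload 14.7 kg.
Tool frame: the origin (TCP) lies on the front face of the gripper's body, between the roots of the fingers; the fingertips stand 73 mm ahead of it and the grasp point (between the pads) lies 54 mm ahead of it; z points along the fingers, y is the line along which they close (so a half turn about z gives the same grasp; the last joint's range is limited). The gripper opens to 85 mm and grips with 20 to 120 N. Pads are 22 mm wide; open, the fingers measure 114 mm over their backs; the gripper's body (76 mm by 85 mm) begins 54 mm behind the grasp point. The pads swing forward as they close: fully open they stand 13 mm farther back than shut.
Start: joints at [-1.254, 0.48, 1.596, -0, 1.065, -0.047], TCP at [0.231, -0.607, 0.304] pointing down, gripper open.
Joint ranges: [-2.75, 2.75], [-0.82, 2.05], [0.23, 2.67], [-1.56, 4.7], [0.09, 2.69], [-2.92, 2.92]. Speed limits (rad/s): [1.89, 1.89, 2.39, 3.01, 3.01, 3.01].

## Interface

Orientations are given as a 3x3 rotation matrix whose columns are the frame's x, y, z axes.
In Python, from station import manip, vision gives the robot as it stands.
- The arm moves only by the shell command python3 -m crank 'ROWS' [FORCE]. ROWS is JSON, a list of rows, each an object with "dr": the turn, a rotation vector about the tool's x, y, z in degrees, a list of three; "xyz": the shift along the tool's x, y, z in m, a list of three; "grip": the finger opening in m, from 0 to 0.0854. In form: [{"dr": [rx, ry, rz], "xyz": [tx, ty, tz], "grip": grip}, ...]. A call has exactly 8 rows; each row shifts and turns the commanded pose from where the row before left it, along the tool's axes as they then stand; what a row does not reach is not made up. A row lasts 1/10 s, in which the tool goes at most 50 mm and 8.59 degrees, less where a joint would pass 70% of its speed; a pose out of reach is approached as far as the arm can. A call with a gripper value outside its range is refused whole. The fingers move at their own pace and stop on an object; FORCE is the grip in N (left out, the last holds). Time passes only in rows, so rows that do not move let the fingers close, or fill a call up. It gives the time, the measured TCP pose, the force, the opening and the grip force at its end, in the units of the state.
- manip.get_state(): the state, without advancing time (a new reading comes with each control period).
- vision.get_image(name): name is "scene" or "side" or "wrist"; returns the picture (400x640x3 uint8, red, green, blue); there is no depth.
- vision.camera_model(name): a dict with "intrinsics" (3x3 intrinsics, pixels), "pose" (4x4, takes a point from camera to world coordinates); the wrist camera has in their place "T_tool_cam" (4x4, takes a point from camera to tool coordinates, whose origin is the TCP and whose axes are the flange's). Camera axes: x right, y down, z forward; pixel columns grow to the right and rows downward; lengths in m; the calibration is good to about 2 mm. A picture is of the moment at which its call begins: read the wrist's pose just before it. camera_model takes no time and is no camera call.
- manip.close_job(): hands the job in; it is judged then, once.
The state is a dict: "time_s": time; "joints": joint angles; "qd": joint speeds; "tau": joint torques, N m; "tcp_pos": TCP position; "ee_rot": TCP orientation; "ft_force": force on the tool from outside, world axes, zero at the start; "ft_torque": the same for the moment, N m; "finger_gap": finger opening in m; "grip_force": force on a finger pad.
Only numpy, scipy, OpenCV 4.12 (cv2) and the standard library are available. Lean on these libraries where they do the work, as an engineer would, in place of code of your own. Each camera call takes 0.05 s, during which the arm holds its last target. There are 200 camera calls.

## Task

Open the wheel guard of the bench grinder for a wheel change: take the drift (the plain straight steel rod) out of the wooden tool block, feel with light pressure for the small hole in the guide plate on top of the guard, and push the spring catch down through it until the side door springs ajar; never lean on the grinder with the drift harder than 20 N. Then put the drift back, standing in the hole of the block it came from, and swing the door out until it stands square to the guard or further, easing it with no more than 25 N. Leave everything else on the bench where it is.

Things in the scene. Friction and masses are not known exactly. Their poses are not given: they have to be found in the camera images.
- grinder: Bench grinder, fixed. Origin on the bench under its right-hand wheel; its front (side -x) faces the robot; y along the spindle to motor and left wheel, z up. Spindle 125 mm up. Plank x -110..110, y -45..315 mm; motor and left guard y 32..292, top 215. Right guard: radius 87, y -30..31, door on its side y = -30. Right rest x -128..-82, y -25..25, z 121. Tap x 50..80, y 0..60, top 242.
- catch_plate (a point): Nominal centre of the top of the steel guide plate, 244 mm up, on the catch housing (x -42..34, y -30..26 of the grinder) on top of the guard. Plate 46 x 40 x 8 mm, flat, one 12 mm through hole at its centre, 1 mm chamfer. Screwed on through oversize slots, plate and hole sit off this point by up to 6 mm along the grinder's x and 3 mm along its y (not measured). Axes as the grinder's.
- door (a joint): Angle of the guard's side door in rad: about 0 latched, 1.57 square to the guard, stop at 1.75. Once the catch is released a spring plunger pushes it ajar to about 0.35 or a little more; from there it stays where it is left (friction 0.06 N m, damping 0.15 N m s/rad). Latched, it cannot be pulled open.
- door_tab (a point): On the inner face of the door's pull tab, 150 mm up, 200 mm from the hinge. The door is a sheet disc 4 mm thick, radius 88, centre 95 mm from the hinge at spindle height; the tab (z 127..172 mm) reaches past its free edge to 217 mm from the hinge. x: along the door to the hinge; y: normal, to the inner side; z up. Shut, the tab is nearest the robot; ajar, 65 mm are free behind it.
- door_hinge (a point): Point on the door's upright hinge axis, 150 mm above the bench, at x 95, y -30 mm of the grinder. Axes as the door's. Seen from above the door opens counter-clockwise about it.
- block: Heavy hardwood tool block, 50 x 140 x 55 mm, fixed. Origin at the centre of its underside; x across, y along its row of three upright round 14 mm holes at y -40, 0, 40 mm (x 0), 40 mm deep, floor 15 mm above the bench, 1 mm chamfer.
- drift_center (a point): Middle of the drift, a plain straight round steel rod 10 mm across and 120 mm long, about about about 80 g, its z axis along the rod towards the top end. It stands upright in one of the three holes of the block, 80 mm showing above the block. The other two holes hold a punch and a scriber, which have thicker heads and are shorter.
- punch: Centre punch standing in the block: 92 mm long, 17 mm thick head. Origin at its lower end. Not needed.
- scriber: Tool with dark wooden handle up to 24 mm thick, standing in the block, 98 mm long. Origin at its lower end. Not needed.
- dressing_stick: Grey abrasive stick 140 x 20 x 20 mm, on the bench. Not needed.
- spare_wheel: Spare grinding wheel lying flat, 150 mm across, 22 mm thick. Not needed.
- wrench: Steel wrench lying on the bench, 180 mm long. Not needed.
- jar: Amber jar, 68 mm across, 85 mm tall. Not needed.
- mug: White mug, 80 mm across, 85 mm tall. Not needed.
- brush: Brush lying on the bench, 200 mm long. Not needed.
- catch_pad (a point): Middle of the top of the catch's pad (34 x 30 mm), under the guide plate, 18 mm below the plate's top, as it stands unpressed (the point stays put). Pushed down, the pad resists with 4 N at first, 0.35 N more per mm, plus about 2 N of friction; the door is let go after about 7 mm; hard stop at 12 mm. Over 20 N between drift and grinder (plate or catch) is too much.
There are look-alikes about, which are no part of the job. Several things look just like the block: the one meant starts farthest to the robot's right.

How it is judged:
By the outcome, as a careful person would: the job done as asked, in the order asked, and still so for the second after the job is handed in, with the robot touching nothing.
It also fails if it takes over 72 s, if anything falls off the work surface, if the arm or the gripper's body presses on something with over 40 N, if the wrist force passes 120 N, or if a joint passes its speed limit or range.

## Working session

There is one attempt and no reset: what is moved stays moved. The work goes in short steps, Python scripts to look and compute and a shell command to move; the robot and the scene stay as the last step left them, time stands still between calls to the robot, and variables do not carry over. Pictures are saved under pics/ and viewed, at most 10 in all, crops included, and the job is handed in when it is done.

```bash
ls; mkdir -p pics
python3 - <<'E'
from station import manip, vision
import cv2,numpy as np
for n in ("scene","side","wrist"):
    s=manip.get_state()
    im=vision.get_image(n); cv2.imwrite(f"pics/{n}0.png",im[:,:,::-1])
    m=vision.camera_model(n); print(n,{k:np.round(v,4).tolist() for k,v in m.items() if not isinstance(v,str)})
print(s)
E
```

```text
pics
scene {'intrinsics': [[515.584, 0.0, 323.4165], [0.0, 515.584, 205.1821], [0.0, 0.0, 1.0]], 'pose': [[-0.8285, 0.4411, -0.345, 1.2038], [0.5598, 0.669, -0.4889, 0.9857], [0.0151, -0.5982, -0.8012, 1.7343], [0.0, 0.0, 0.0, 1.0]]}
side {'intrinsics': [[428.2009, 0.0, 314.6967], [0.0, 428.2009, 191.7857], [0.0, 0.0, 1.0]], 'pose': [[0.9595, -0.1554, 0.2348, 0.2531], [-0.2814, -0.5588, 0.7801, -0.946], [0.01, -0.8146, -0.5799, 0.8677], [0.0, 0.0, 0.0, 1.0]]}
wrist {'intrinsics': [[325.1546, 0.0, 318.1576], [0.0, 325.1546, 197.7598], [0.0, 0.0, 1.0]], 'T_tool_cam': [[-0.0008, -0.9565, -0.2916, 0.0734], [1.0, -0.0006, -0.001, -0.0], [0.0008, -0.2916, 0.9565, -0.0704], [0.0, 0.0, 0.0, 1.0]]}
{'time_s': 0.1, 'joints': array([-1.25358969e+00,  4.80768750e-01,  1.59681323e+00,  1.37846761e-05,
        1.06510466e+00, -4.66131857e-02]), 'qd': array([-0.00050758, -0.00130096, -0.00149272,  0.00170778,  0.00072581,
        0.00184291]), 'tau': array([ 8.66866030e-04, -9.52258301e+01, -4.31041610e+01, -1.06876257e-04,
        5.32155507e-03, -1.06885295e-05]), 'tcp_pos': array([ 0.2312237 , -0.60716918,  0.30333589]), 'ee_rot': array([[ 9.34546762e-01,  3.55840191e-01, -3.29771091e-04],
       [ 3.55840338e-01, -9.34546182e-01,  1.04316753e-03],
       [ 6.30146186e-05, -1.09223469e-03, -9.99999402e-01]]), 'ft_force': array([-0.1479242 ,  0.25296083,  0.36480798]), 'ft_torque': array([-0.00389077, -0.03723575,  0.02246281]), 'grip_force': 0.0, 'finger_gap': 0.08543633317763936}
```

View pics/scene0.png

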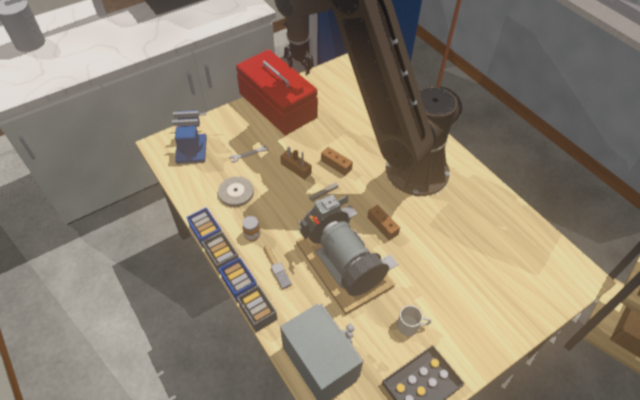

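View pics/side0.png

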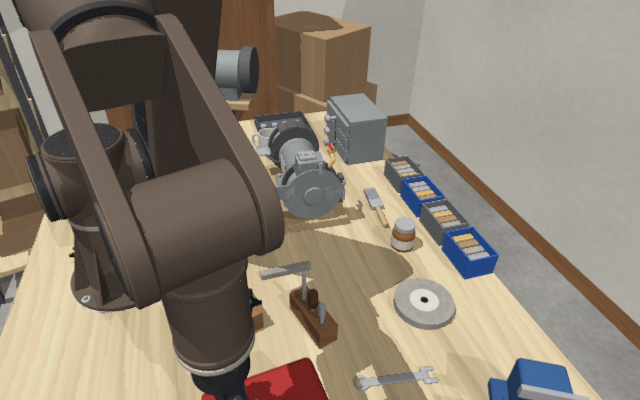

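Scene: block with tools about (296,162), grinder about (340,245). Side: same block at (313,315), drift at its far end (305,280), grinder guard at (310,190). I'll zoom in on these.

```bash
cat > h.py <<'E'
import numpy as np,cv2
from station import manip,vision
def ray(n,uv,st=None):
    m=vision.camera_model(n);K=m["intrinsics"]
    if n=="wrist":
        T=np.eye(4);T[:3,:3]=st["ee_rot"];T[:3,3]=st["tcp_pos"];P=T@m["T_tool_cam"]
    else:P=m["pose"]
    d=P[:3,:3]@np.linalg.inv(K)@np.array([uv[0],uv[1],1.]);return P[:3,3],d/np.linalg.norm(d)
def plane(n,uv,z,st=None):
    o,d=ray(n,uv,st);return o+d*(z-o[2])/d[2]
def tri(*rs):
    A=sum(np.eye(3)-np.outer(d,d) for o,d in rs);b=sum((np.eye(3)-np.outer(d,d))@o for o,d in rs)
    p=np.linalg.solve(A,b);return p,[np.linalg.norm(np.cross(p-o,d)) for o,d in rs]
def proj(n,p,st=None):
    m=vision.camera_model(n);K=m["intrinsics"]
    if n=="wrist":
        T=np.eye(4);T[:3,:3]=st["ee_rot"];T[:3,3]=st["tcp_pos"];P=T@m["T_tool_cam"]
    else:P=m["pose"]
    q=np.linalg.inv(P)@np.append(p,1);q=K@q[:3];return q[:2]/q[2]
E
python3 - <<'E'
from h import *
for uv in [(296,162),(336,160),(383,221)]: print(plane("scene",uv,.04).round(3))
print(plane("side",(313,315),.04).round(3))
a=cv2.imread("pics/scene0.png")[140:300,270:410];b=cv2.imread("pics/side0.png")[110:350,250:370]
a=cv2.resize(a,None,fx=3.5,fy=3.5,interpolation=2);b=cv2.resize(b,None,fx=2.5,fy=2.5,interpolation=2)
c=np.zeros((600,800,3),np.uint8);c[:a.shape[0],:a.shape[1]]=a;c[:b.shape[0],500:800]=b;cv2.imwrite("pics/c1.png",c)
E
```

```text
[ 0.442 -0.309  0.04 ]
[ 0.289 -0.223  0.04 ]
[0.319 0.149 0.04 ]
[ 0.442 -0.315  0.04 ]
```

View pics/c1.png

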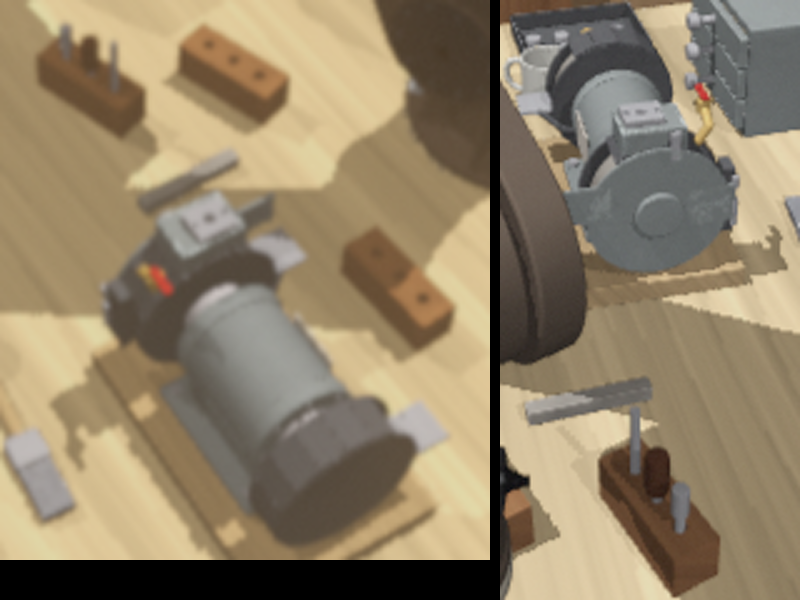

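Crop: the tooled block is the right-most (y≈-0.31). Drift is its thin rod nearest the grinder: side top (303.6,274), base (304.4,299); scene top (302.6,152), base (303,165). Plate hole: scene (329.7,202.6), side (306,155).

Run:
```python
from h import *
f=lambda a,b:tri(ray("scene",a),ray("side",b))
for n,a,b in [("top",(302.6,152),(303.6,274)),("base",(303.1,165.1),(304.4,298.8)),("hole",(329.7,202.6),(306,155.2))]:
    p,e=f(a,b);print(n,p.round(4),np.round(e,4))
# block far/near holes from scene: punch base etc; block corners in side crop top face
s=lambda u,v:(250+(u-500)/2.5,110+v/2.5); c=lambda u,v:(270+u/3.5,140+v/3.5)
for q in [(599,460),(675,565),(718,535),(640,440)]: print(plane("side",s(*q),.055).round(4))
for q in [(38,67),(122,115),(143,90),(65,42)]: print(plane("scene",c(*q),.055).round(4))
# plate corners at z .244
for q in [(180,224),(222,196),(246,213),(203,243)]: print("plate",plane("scene",c(*q),.244).round(4))
for q in [(613,105),(658,98),(668,117),(621,126)]: print("plateS",plane("side",s(*q),.244).round(4))
# plank
for q in [(95,357),(222,570),(435,510)]: print("plank",plane("scene",c(*q),.02).round(4))
st=manip.get_state();print(st["time_s"])
```

```text
top [ 0.4322 -0.2691  0.1346] [0.0002 0.0002]
base [ 0.4322 -0.2701  0.0501] [0.0014 0.0014]
hole [0.5344 0.0773 0.2407] [0.0007 0.0007]
[ 0.4015 -0.2505  0.055 ]
[ 0.438  -0.3862  0.055 ]
[ 0.4852 -0.3663  0.055 ]
[ 0.4469 -0.2366  0.055 ]
[ 0.4953 -0.3479  0.055 ]
[ 0.4505 -0.225   0.055 ]
[ 0.407  -0.2447  0.055 ]
[ 0.4452 -0.3653  0.055 ]
plate [0.5651 0.0679 0.244 ]
plate [0.508  0.0617 0.244 ]
plate [0.4999 0.0938 0.244 ]
plate [0.559  0.1011 0.244 ]
plateS [0.5071 0.098  0.244 ]
plateS [0.5617 0.0998 0.244 ]
plateS [0.5606 0.0553 0.244 ]
plateS [0.5043 0.0504 0.244 ]
plank [0.6532 0.0325 0.02  ]
plank [0.6834 0.327  0.02  ]
plank [0.4548 0.3952 0.02  ]
0.15
```

```bash
python3 -m crank '[{"dr":[0,0,0],"xyz":[0.038,-0.03,0],"grip":0.085},{"dr":[0,0,0],"xyz":[0.038,-0.03,0],"grip":0.085},{"dr":[0,0,0],"xyz":[0.038,-0.03,0],"grip":0.085},{"dr":[0,0,0],"xyz":[0.038,-0.03,0],"grip":0.085},{"dr":[0,0,0],"xyz":[0.038,-0.03,0],"grip":0.085},{"dr":[0,0,0],"xyz":[0.038,-0.03,0],"grip":0.085},{"dr":[0,0,0],"xyz":[0.038,-0.03,0],"grip":0.085},{"dr":[0,0,0],"xyz":[0.038,-0.03,0],"grip":0.085}]' 40 && python3 -m crank '[{"dr":[0,0,-8.5],"xyz":[0,0,0],"grip":0.085},{"dr":[0,0,-8.5],"xyz":[0,0,0],"grip":0.085},{"dr":[0,0,-8.5],"xyz":[0,0,0],"grip":0.085},{"dr":[0,0,-8.5],"xyz":[0,0,0],"grip":0.085},{"dr":[0,0,-8.5],"xyz":[0,0,0],"grip":0.085},{"dr":[0,0,-8.5],"xyz":[0,0,0],"grip":0.085},{"dr":[0,0,-8.5],"xyz":[0,0,0],"grip":0.085},{"dr":[0,0,-8.5],"xyz":[0,0,0],"grip":0.085}]' && python3 -m crank '[{"dr":[0,0,-8.5],"xyz":[0,0,0],"grip":0.085},{"dr":[0,0,-8.5],"xyz":[0,0,0],"grip":0.085},{"dr":[0,0,0],"xyz":[0,0,0],"grip":0.085},{"dr":[0,0,0],"xyz":[0,0,0],"grip":0.085},{"dr":[0,0,0],"xyz":[0,0,0],"grip":0.085},{"dr":[0,0,0],"xyz":[0,0,0],"grip":0.085},{"dr":[0,0,0],"xyz":[0,0,0],"grip":0.085},{"dr":[0,0,0],"xyz":[0,0,0],"grip":0.085}]'
python3 - <<'E'
from h import *
import pickle
s=manip.get_state();im=vision.get_image("wrist");pickle.dump(s,open("s1.pkl","wb"))
cv2.imwrite("pics/w1.png",im[:,:,::-1]);print(s["joints"].round(3),s["ee_rot"].round(3).tolist())
print([proj("wrist",p,s).round(1).tolist() for p in [(.4322,-.2695,.135),(.4322,-.2695,.055)]])
E
```

```text
time_s: 0.95
tcp_pos: [0.4306, -0.2732, 0.3039]
ee_rot: [[0.935, 0.356, 0.0], [0.356, -0.935, -0.0], [0.0, 0.0, -1.0]]
ft_force: [1.2, -0.6, -0.3]
finger_gap: 0.085
grip_force: 0.0
time_s: 1.75
tcp_pos: [0.4299, -0.2749, 0.3038]
ee_rot: [[0.014, 1.0, -0.0], [1.0, -0.014, 0.0], [0.0, -0.0, -1.0]]
ft_force: [0.4, 0.6, -1.1]
finger_gap: 0.085
grip_force: 0.0
time_s: 2.55
tcp_pos: [0.43, -0.275, 0.3039]
ee_rot: [[-0.272, 0.962, -0.0], [0.962, 0.272, 0.0], [0.0, -0.0, -1.0]]
ft_force: [-1.2, 0.3, -0.0]
finger_gap: 0.0852
grip_force: 0.0
[-0.628  0.286  1.912  0.     0.944 -0.904] [[-0.272, 0.962, -0.0], [0.962, 0.272, 0.0], [0.0, -0.0, -1.0]]
[[324.2, 193.9], [322.9, 171.7]]
```

View pics/w1.png

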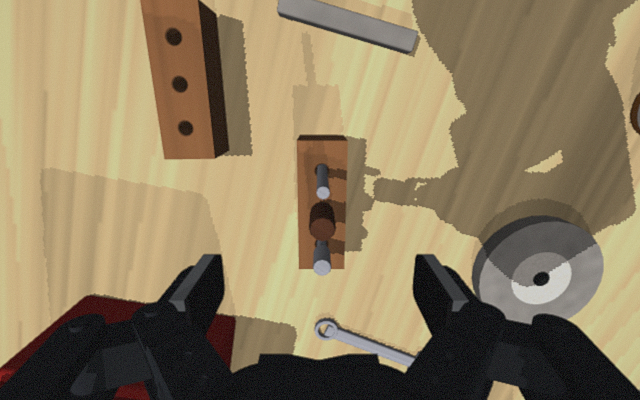

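Wrist view: rod top (323,192), base (322,168), within 1–2 px of prediction, and the block edges are aligned with the tool. Descending and gripping.

```bash
python3 -m crank '[{"dr":[0,0,0],"xyz":[0.0058,0.0032,0.02],"grip":0.085},{"dr":[0,0,0],"xyz":[0,0,0.03],"grip":0.085},{"dr":[0,0,0],"xyz":[0,0,0.03],"grip":0.085},{"dr":[0,0,0],"xyz":[0,0,0.03],"grip":0.06},{"dr":[0,0,0],"xyz":[0,0,0.019],"grip":0.04},{"dr":[0,0,0],"xyz":[0,0,0.01],"grip":0.03},{"dr":[0,0,0],"xyz":[0,0,0],"grip":0.02},{"dr":[0,0,0],"xyz":[0,0,0],"grip":0.016}]' 50 && python3 -m crank '[{"dr":[0,0,0],"xyz":[0,0,0],"grip":0.0},{"dr":[0,0,0],"xyz":[0,0,0],"grip":0.0},{"dr":[0,0,0],"xyz":[0,0,0],"grip":0.0},{"dr":[0,0,0],"xyz":[0,0,0],"grip":0.0},{"dr":[0,0,0],"xyz":[0,0,0],"grip":0.0},{"dr":[0,0,0],"xyz":[0,0,0],"grip":0.0},{"dr":[0,0,0],"xyz":[0,0,0],"grip":0.0},{"dr":[0,0,0],"xyz":[0,0,0],"grip":0.0}]'
```

```text
time_s: 3.4
tcp_pos: [0.4318, -0.2687, 0.1655]
ee_rot: [[-0.273, 0.962, 0.0], [0.962, 0.273, -0.0], [-0.0, 0.0, -1.0]]
ft_force: [-0.1, 0.2, 0.6]
finger_gap: 0.0161
grip_force: 0.0
time_s: 4.2
tcp_pos: [0.4319, -0.2688, 0.1658]
ee_rot: [[-0.273, 0.962, 0.001], [0.962, 0.273, -0.001], [-0.001, 0.001, -1.0]]
ft_force: [-0.9, -0.3, 7.7]
finger_gap: 0.0087
grip_force: 49.1
```

```bash
python3 -m crank '[{"dr":[0,0,0],"xyz":[0,0,-0.01],"grip":0},{"dr":[0,0,0],"xyz":[0,0,-0.035],"grip":0},{"dr":[0,0,0],"xyz":[0,0,-0.04],"grip":0},{"dr":[0,0,0],"xyz":[0,0,-0.04],"grip":0},{"dr":[0,0,0],"xyz":[0,0,-0.04],"grip":0},{"dr":[0,0,0],"xyz":[0,0,-0.04],"grip":0},{"dr":[0,0,0],"xyz":[0,0,-0.04],"grip":0},{"dr":[0,0,0],"xyz":[0,0,-0.03],"grip":0}]' && python3 -m crank '[{"dr":[0,0,0],"xyz":[0.038,0.0241,0],"grip":0},{"dr":[0,0,0],"xyz":[0.038,0.0241,0],"grip":0},{"dr":[0,0,0],"xyz":[0.038,0.0241,0],"grip":0},{"dr":[0,0,0],"xyz":[0.038,0.0241,0],"grip":0},{"dr":[0,0,0],"xyz":[0.038,0.0241,0],"grip":0},{"dr":[0,0,0],"xyz":[0.038,0.0241,0],"grip":0},{"dr":[0,0,0],"xyz":[0.038,0.0241,0],"grip":0},{"dr":[0,0,0],"xyz":[0.038,0.0241,0],"grip":0}]'  && python3 -m crank '[{"dr":[0,0,0],"xyz":[0,0,0],"grip":0},{"dr":[0,0,0],"xyz":[0,0,0],"grip":0},{"dr":[0,0,0],"xyz":[0,0,0],"grip":0},{"dr":[0,0,0],"xyz":[0,0,0],"grip":0},{"dr":[0,0,0],"xyz":[0,0,0],"grip":0},{"dr":[0,0,0],"xyz":[0,0,0],"grip":0},{"dr":[0,0,0],"xyz":[0,0,0],"grip":0},{"dr":[0,0,0],"xyz":[0,0,0],"grip":0}]'
python3 - <<'E'
from h import *
import pickle
s=manip.get_state();im=vision.get_image("wrist");pickle.dump(s,open("s2.pkl","wb"))
im=im[:,:,::-1];cv2.imwrite("pics/w2full.png",im);print(s["tcp_pos"],s["ft_force"])
R=s["ee_rot"];t=s["tcp_pos"]
print([proj("wrist",p,s).round(1).tolist() for p in [(.5344,.0773,.244),t+R@[0,0,.1505]]])
c=im[20:320,160:480];cv2.imwrite("pics/w2.png",cv2.resize(c,None,fx=2,fy=2,interpolation=2))
E
```

```text
time_s: 5.0
tcp_pos: [0.4312, -0.2683, 0.4434]
ee_rot: [[-0.273, 0.962, 0.002], [0.962, 0.273, -0.002], [-0.002, 0.002, -1.0]]
ft_force: [0.8, -0.6, -0.8]
finger_gap: 0.0086
grip_force: 48.9
time_s: 5.8
tcp_pos: [0.5337, 0.0785, 0.4408]
ee_rot: [[-0.273, 0.962, 0.001], [0.962, 0.273, 0.0], [-0.0, 0.001, -1.0]]
ft_force: [0.4, -1.3, -0.4]
finger_gap: 0.0087
grip_force: 49.0
time_s: 6.6
tcp_pos: [0.534, 0.0763, 0.4399]
ee_rot: [[-0.273, 0.962, -0.0], [0.962, 0.273, 0.0], [0.0, 0.0, -1.0]]
ft_force: [-0.3, 0.0, -1.9]
finger_gap: 0.0087
grip_force: 49.0
[0.53397755 0.07634944 0.43991546] [-0.2881736   0.03192115 -1.9054738 ]
[[320.2, 189.4], [319.5, 207.3]]
```

View pics/w2.png

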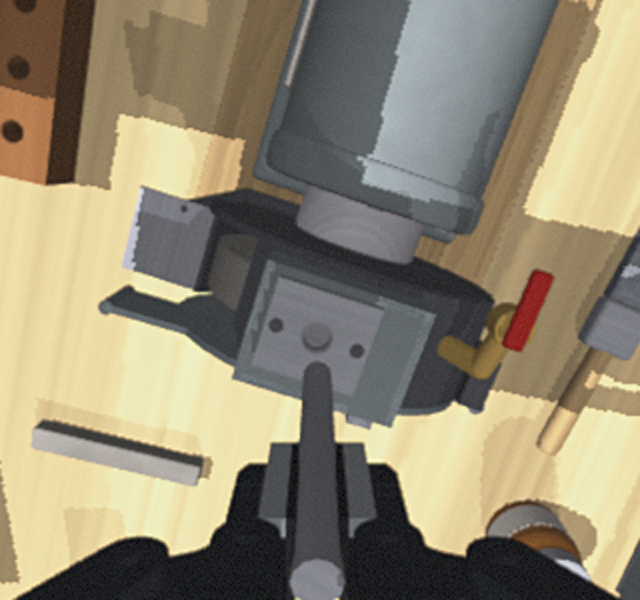

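Crop: rod tip centre about (319,365) crop = (319.5,202) px; hole at (317,336) crop = (318.5,188) px; screws at (276,325),(357,350) giving the grinder x axis. I'll refine numerically with an overlay.

Run:
```python
from h import *
import pickle
s=pickle.load(open("s2.pkl","rb"));im=cv2.imread("pics/w2full.png")
R=s["ee_rot"];t=s["tcp_pos"]
x0,y0,k=290,160,9
c=cv2.resize(im[y0:y0+62,x0:x0+60],None,fx=k,fy=k,interpolation=2)
L=lambda p:tuple(int(v) for v in ((proj("wrist",p,s)-[x0,y0]+.5)*k))
a=np.linspace(0,2*np.pi,40)
for p in a:
    cv2.circle(c,L(t+R@[.005*np.cos(p),.005*np.sin(p),.1508]),2,(0,0,255),-1)
    cv2.circle(c,L(np.array([.5327,.0781,.244])+[.007*np.cos(p),.007*np.sin(p),0]),2,(0,255,0),-1)
cv2.imwrite("pics/z2.png",c)
q=lambda u,v:plane("wrist",(160+u/2,20+v/2),.244,s)
d=q(357,350)-q(276,325);print("yaw",np.degrees(np.arctan2(d[1],d[0])),q(276,325),q(357,350),q(317,336.5))
# housing top corners z .236, door latched tab
```

```text
yaw -1.9359964180389522 [0.51475389 0.0780127  0.244     ] [0.55080869 0.07679396 0.244     ] [0.5327635  0.07788731 0.244     ]
```

View pics/z2.png

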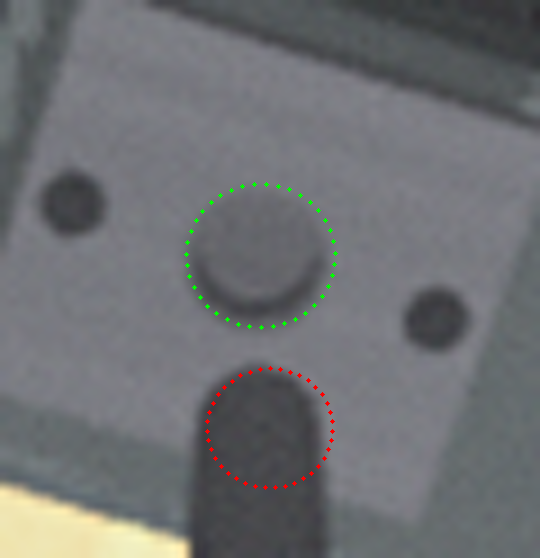

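Rod tip sits ~0.7 mm off in tool −y and +0.45 in x relative to prediction; hole relative to tip is ≈ (+1.8, −0.5) mm in tool x,y. Correct and descend to just above the plate.

```bash
python3 -m crank '[{"dr":[0,0,0],"xyz":[0.0018,-0.0005,0],"grip":0},{"dr":[0,0,0],"xyz":[0,0,0.01],"grip":0},{"dr":[0,0,0],"xyz":[0,0,0.01],"grip":0},{"dr":[0,0,0],"xyz":[0,0,0.01],"grip":0},{"dr":[0,0,0],"xyz":[0,0,0.005],"grip":0},{"dr":[0,0,0],"xyz":[0,0,0.004],"grip":0},{"dr":[0,0,0],"xyz":[0,0,0],"grip":0},{"dr":[0,0,0],"xyz":[0,0,0],"grip":0}]' && python3 -m crank '[{"dr":[0,0,0],"xyz":[0,0,0.0005],"grip":0},{"dr":[0,0,0],"xyz":[0,0,0.0005],"grip":0},{"dr":[0,0,0],"xyz":[0,0,0.0005],"grip":0},{"dr":[0,0,0],"xyz":[0,0,0.0005],"grip":0},{"dr":[0,0,0],"xyz":[0,0,0],"grip":0},{"dr":[0,0,0],"xyz":[0,0,0],"grip":0},{"dr":[0,0,0],"xyz":[0,0,0],"grip":0},{"dr":[0,0,0],"xyz":[0,0,0],"grip":0}]'
```

```text
time_s: 7.45
tcp_pos: [0.5331, 0.0782, 0.401]
ee_rot: [[-0.273, 0.962, 0.0], [0.962, 0.273, 0.0], [-0.0, 0.0, -1.0]]
ft_force: [-0.4, 0.3, -0.2]
finger_gap: 0.0086
grip_force: 49.0
time_s: 8.25
tcp_pos: [0.533, 0.0782, 0.3989]
ee_rot: [[-0.273, 0.962, 0.0], [0.962, 0.273, -0.0], [-0.0, 0.0, -1.0]]
ft_force: [-0.2, -0.0, -0.8]
finger_gap: 0.0085
grip_force: 49.0
```

```bash
python3 -m crank '[{"dr":[0,0,0],"xyz":[0,0,0.0005],"grip":0},{"dr":[0,0,0],"xyz":[0,0,0.0005],"grip":0},{"dr":[0,0,0],"xyz":[0,0,0.0005],"grip":0},{"dr":[0,0,0],"xyz":[0,0,0.0005],"grip":0},{"dr":[0,0,0],"xyz":[0,0,0.0005],"grip":0},{"dr":[0,0,0],"xyz":[0,0,0],"grip":0},{"dr":[0,0,0],"xyz":[0,0,0],"grip":0},{"dr":[0,0,0],"xyz":[0,0,0],"grip":0}]'
```

```text
time_s: 9.05
tcp_pos: [0.533, 0.0782, 0.3964]
ee_rot: [[-0.273, 0.962, 0.0], [0.962, 0.273, 0.0], [0.0, 0.0, -1.0]]
ft_force: [-0.8, -1.1, -0.9]
finger_gap: 0.0088
grip_force: 49.0
```

```bash
python3 -m crank '[{"dr":[0,0,0],"xyz":[0,0,0.0005],"grip":0},{"dr":[0,0,0],"xyz":[0,0,0.0005],"grip":0},{"dr":[0,0,0],"xyz":[0,0,0],"grip":0},{"dr":[0,0,0],"xyz":[0,0,0],"grip":0},{"dr":[0,0,0],"xyz":[0,0,0],"grip":0},{"dr":[0,0,0],"xyz":[0,0,0],"grip":0},{"dr":[0,0,0],"xyz":[0,0,0],"grip":0},{"dr":[0,0,0],"xyz":[0,0,0],"grip":0}]'
```

```text
time_s: 9.85
tcp_pos: [0.533, 0.0782, 0.3954]
ee_rot: [[-0.273, 0.962, 0.0], [0.962, 0.273, -0.0], [-0.0, 0.0, -1.0]]
ft_force: [-0.1, -0.3, -0.5]
finger_gap: 0.0086
grip_force: 49.0
```

Tip ≈ 0.2446 m; continuing in 1 mm steps.

```bash
python3 -m crank '[{"dr":[0,0,0],"xyz":[0,0,0.0003],"grip":0},{"dr":[0,0,0],"xyz":[0,0,0.0003],"grip":0},{"dr":[0,0,0],"xyz":[0,0,0.0004],"grip":0},{"dr":[0,0,0],"xyz":[0,0,0],"grip":0},{"dr":[0,0,0],"xyz":[0,0,0],"grip":0},{"dr":[0,0,0],"xyz":[0,0,0],"grip":0},{"dr":[0,0,0],"xyz":[0,0,0],"grip":0},{"dr":[0,0,0],"xyz":[0,0,0],"grip":0}]'
```

```text
time_s: 10.65
tcp_pos: [0.533, 0.0782, 0.3944]
ee_rot: [[-0.273, 0.962, 0.0], [0.962, 0.273, 0.0], [0.0, 0.0, -1.0]]
ft_force: [-0.3, -0.2, -1.0]
finger_gap: 0.0085
grip_force: 49.0
```

```bash
python3 -m crank '[{"dr":[0,0,0],"xyz":[0,0,0.0003],"grip":0},{"dr":[0,0,0],"xyz":[0,0,0.0003],"grip":0},{"dr":[0,0,0],"xyz":[0,0,0.0004],"grip":0},{"dr":[0,0,0],"xyz":[0,0,0],"grip":0},{"dr":[0,0,0],"xyz":[0,0,0],"grip":0},{"dr":[0,0,0],"xyz":[0,0,0],"grip":0},{"dr":[0,0,0],"xyz":[0,0,0],"grip":0},{"dr":[0,0,0],"xyz":[0,0,0],"grip":0}]'
```

```text
time_s: 11.45
tcp_pos: [0.533, 0.0781, 0.3934]
ee_rot: [[-0.273, 0.962, 0.0], [0.962, 0.273, -0.0], [-0.0, 0.0, -1.0]]
ft_force: [0.5, -0.1, -0.6]
finger_gap: 0.009
grip_force: 49.0
```

```bash
python3 -m crank '[{"dr":[0,0,0],"xyz":[0,0,0.0003],"grip":0},{"dr":[0,0,0],"xyz":[0,0,0.0003],"grip":0},{"dr":[0,0,0],"xyz":[0,0,0.0004],"grip":0},{"dr":[0,0,0],"xyz":[0,0,0],"grip":0},{"dr":[0,0,0],"xyz":[0,0,0],"grip":0},{"dr":[0,0,0],"xyz":[0,0,0],"grip":0},{"dr":[0,0,0],"xyz":[0,0,0],"grip":0},{"dr":[0,0,0],"xyz":[0,0,0],"grip":0}]'
```

```text
time_s: 12.25
tcp_pos: [0.533, 0.0781, 0.3924]
ee_rot: [[-0.273, 0.962, 0.0], [0.962, 0.273, -0.0], [-0.0, 0.0, -1.0]]
ft_force: [0.4, 0.1, -1.0]
finger_gap: 0.0087
grip_force: 49.0
```

```bash
python3 -m crank '[{"dr":[0,0,0],"xyz":[0,0,0.0003],"grip":0},{"dr":[0,0,0],"xyz":[0,0,0.0003],"grip":0},{"dr":[0,0,0],"xyz":[0,0,0.0004],"grip":0},{"dr":[0,0,0],"xyz":[0,0,0],"grip":0},{"dr":[0,0,0],"xyz":[0,0,0],"grip":0},{"dr":[0,0,0],"xyz":[0,0,0],"grip":0},{"dr":[0,0,0],"xyz":[0,0,0],"grip":0},{"dr":[0,0,0],"xyz":[0,0,0],"grip":0}]'
```

```text
time_s: 13.05
tcp_pos: [0.533, 0.0781, 0.3914]
ee_rot: [[-0.273, 0.962, -0.0], [0.962, 0.273, -0.0], [-0.0, -0.0, -1.0]]
ft_force: [-0.8, -0.5, -1.6]
finger_gap: 0.0085
grip_force: 49.0
```

No force at tip 0.2406: it's in the hole. On to the pad.

```bash
python3 -m crank '[{"dr":[0,0,0],"xyz":[0,0,0.0005],"grip":0},{"dr":[0,0,0],"xyz":[0,0,0.0005],"grip":0},{"dr":[0,0,0],"xyz":[0,0,0.0005],"grip":0},{"dr":[0,0,0],"xyz":[0,0,0.0005],"grip":0},{"dr":[0,0,0],"xyz":[0,0,0.0005],"grip":0},{"dr":[0,0,0],"xyz":[0,0,0.0005],"grip":0},{"dr":[0,0,0],"xyz":[0,0,0],"grip":0},{"dr":[0,0,0],"xyz":[0,0,0],"grip":0}]'
```

```text
time_s: 13.85
tcp_pos: [0.533, 0.0781, 0.3884]
ee_rot: [[-0.273, 0.962, -0.0], [0.962, 0.273, -0.0], [0.0, -0.0, -1.0]]
ft_force: [0.9, -0.7, -1.7]
finger_gap: 0.0084
grip_force: 49.0
```

```bash
python3 -m crank '[{"dr":[0,0,0],"xyz":[0,0,0.001],"grip":0},{"dr":[0,0,0],"xyz":[0,0,0.001],"grip":0},{"dr":[0,0,0],"xyz":[0,0,0.001],"grip":0},{"dr":[0,0,0],"xyz":[0,0,0.001],"grip":0},{"dr":[0,0,0],"xyz":[0,0,0.001],"grip":0},{"dr":[0,0,0],"xyz":[0,0,0.001],"grip":0},{"dr":[0,0,0],"xyz":[0,0,0.001],"grip":0},{"dr":[0,0,0],"xyz":[0,0,0],"grip":0}]'
```

```text
time_s: 14.65
tcp_pos: [0.533, 0.0782, 0.3812]
ee_rot: [[-0.273, 0.962, -0.0], [0.962, 0.273, -0.0], [0.0, -0.0, -1.0]]
ft_force: [-0.0, -1.4, -1.6]
finger_gap: 0.0089
grip_force: 49.0
```

```bash
python3 -m crank '[{"dr":[0,0,0],"xyz":[0,0,0.001],"grip":0},{"dr":[0,0,0],"xyz":[0,0,0.001],"grip":0},{"dr":[0,0,0],"xyz":[0,0,0.001],"grip":0},{"dr":[0,0,0],"xyz":[0,0,0.001],"grip":0},{"dr":[0,0,0],"xyz":[0,0,0.001],"grip":0},{"dr":[0,0,0],"xyz":[0,0,0.001],"grip":0},{"dr":[0,0,0],"xyz":[0,0,0],"grip":0},{"dr":[0,0,0],"xyz":[0,0,0],"grip":0}]'
```

```text
time_s: 15.45
tcp_pos: [0.5331, 0.0782, 0.3756]
ee_rot: [[-0.273, 0.962, 0.0], [0.962, 0.273, 0.0], [-0.0, 0.0, -1.0]]
ft_force: [-0.6, -1.6, 4.1]
finger_gap: 0.0086
grip_force: 49.6
```

```bash
python3 -m crank '[{"dr":[0,0,0],"xyz":[0,0,0.001],"grip":0},{"dr":[0,0,0],"xyz":[0,0,0.001],"grip":0},{"dr":[0,0,0],"xyz":[0,0,0.001],"grip":0},{"dr":[0,0,0],"xyz":[0,0,0.001],"grip":0},{"dr":[0,0,0],"xyz":[0,0,0.001],"grip":0},{"dr":[0,0,0],"xyz":[0,0,0.001],"grip":0},{"dr":[0,0,0],"xyz":[0,0,0],"grip":0},{"dr":[0,0,0],"xyz":[0,0,0],"grip":0}]'
```

```text
time_s: 16.25
tcp_pos: [0.5331, 0.0782, 0.3696]
ee_rot: [[-0.273, 0.962, 0.0], [0.962, 0.273, 0.0], [-0.0, 0.0, -1.0]]
ft_force: [0.3, -0.7, 5.2]
finger_gap: 0.0086
grip_force: 49.8
```

```bash
python3 -m crank '[{"dr":[0,0,0],"xyz":[0,0,0.0005],"grip":0},{"dr":[0,0,0],"xyz":[0,0,0.0005],"grip":0},{"dr":[0,0,0],"xyz":[0,0,0.0005],"grip":0},{"dr":[0,0,0],"xyz":[0,0,0.0005],"grip":0},{"dr":[0,0,0],"xyz":[0,0,0],"grip":0},{"dr":[0,0,0],"xyz":[0,0,0],"grip":0},{"dr":[0,0,0],"xyz":[0,0,0],"grip":0},{"dr":[0,0,0],"xyz":[0,0,0],"grip":0}]'
python3 - <<'E'
from h import *
for n in ("side","wrist"):cv2.imwrite(f"pics/{n}3.png",vision.get_image(n)[:,:,::-1])
a=cv2.imread("pics/side3.png")[110:230,250:370];b=cv2.imread("pics/wrist3.png")
c=np.hstack([cv2.resize(a,(400,400)),cv2.resize(b[20:320,160:480],(400,400))]);cv2.imwrite("pics/c3.png",c)
E
```

```text
time_s: 17.05
tcp_pos: [0.5332, 0.0782, 0.3677]
ee_rot: [[-0.273, 0.962, 0.001], [0.962, 0.273, 0.0], [-0.0, 0.001, -1.0]]
ft_force: [-0.0, -0.6, 5.3]
finger_gap: 0.0083
grip_force: 49.8
```

View pics/c3.png

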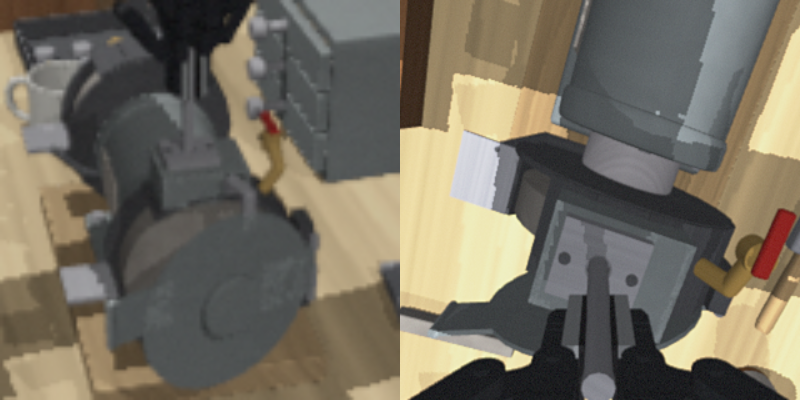

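The picture shows the door ajar (gap between disc and guard in the side view; tab swung out to the lower left in the wrist view). Lift the drift and carry it back above its hole.

```bash
python3 -m crank '[{"dr":[0,0,0],"xyz":[0,0,-0.005],"grip":0},{"dr":[0,0,0],"xyz":[0,0,-0.008],"grip":0},{"dr":[0,0,0],"xyz":[0,0,-0.01],"grip":0},{"dr":[0,0,0],"xyz":[0,0,-0.01],"grip":0},{"dr":[0,0,0],"xyz":[0,0,-0.01],"grip":0},{"dr":[0,0,0],"xyz":[0,0,-0.015],"grip":0},{"dr":[0,0,0],"xyz":[0,0,-0.015],"grip":0},{"dr":[0,0,0],"xyz":[0,0,-0.012],"grip":0}]' && python3 -m crank '[{"dr":[0,0,0],"xyz":[-0.03825,-0.024,0],"grip":0},{"dr":[0,0,0],"xyz":[-0.03825,-0.024,0],"grip":0},{"dr":[0,0,0],"xyz":[-0.03825,-0.024,0],"grip":0},{"dr":[0,0,0],"xyz":[-0.03825,-0.024,0],"grip":0},{"dr":[0,0,0],"xyz":[-0.03825,-0.024,0],"grip":0},{"dr":[0,0,0],"xyz":[-0.03825,-0.024,0],"grip":0},{"dr":[0,0,0],"xyz":[-0.03825,-0.024,0],"grip":0},{"dr":[0,0,0],"xyz":[-0.03825,-0.024,0],"grip":0}]' && python3 -m crank '[{"dr":[0,0,0],"xyz":[0,0,0.04],"grip":0},{"dr":[0,0,0],"xyz":[0,0,0.04],"grip":0},{"dr":[0,0,0],"xyz":[0,0,0.04],"grip":0},{"dr":[0,0,0],"xyz":[0,0,0.03],"grip":0},{"dr":[0,0,0],"xyz":[0,0,0],"grip":0},{"dr":[0,0,0],"xyz":[0,0,0],"grip":0},{"dr":[0,0,0],"xyz":[0,0,0],"grip":0},{"dr":[0,0,0],"xyz":[0,0,0],"grip":0}]'
python3 - <<'E'
from h import *
import pickle
s=manip.get_state();im=vision.get_image("wrist")[:,:,::-1];pickle.dump(s,open("s4.pkl","wb"));print(s["tcp_pos"])
x0,y0,k=260,120,6
c=cv2.resize(im[y0:y0+100,x0:x0+120],None,fx=k,fy=k,interpolation=2)
R=s["ee_rot"];t=s["tcp_pos"]
L=lambda p:tuple(int(v) for v in ((proj("wrist",p,s)-[x0,y0]+.5)*k))
for p in np.linspace(0,2*np.pi,40):
    cv2.circle(c,L(t+R@[.005*np.cos(p),.005*np.sin(p),.1508]),2,(0,0,255),-1)
    cv2.circle(c,L(np.array([.4319,-.2688,.055])+[.007*np.cos(p),.007*np.sin(p),0]),2,(0,255,0),-1)
cv2.imwrite("pics/z4.png",c)
E
```

```text
time_s: 17.95
tcp_pos: [0.533, 0.0782, 0.4538]
ee_rot: [[-0.273, 0.962, 0.001], [0.962, 0.273, 0.0], [-0.0, 0.001, -1.0]]
ft_force: [-0.1, 0.2, -0.9]
finger_gap: 0.0084
grip_force: 49.0
time_s: 18.75
tcp_pos: [0.4309, -0.2703, 0.453]
ee_rot: [[-0.273, 0.962, 0.0], [0.962, 0.273, -0.0], [-0.0, 0.0, -1.0]]
ft_force: [0.9, 0.2, -0.8]
finger_gap: 0.0086
grip_force: 49.0
time_s: 19.55
tcp_pos: [0.4326, -0.2691, 0.3042]
ee_rot: [[-0.273, 0.962, 0.002], [0.962, 0.273, -0.002], [-0.002, 0.002, -1.0]]
ft_force: [0.8, -0.1, -0.8]
finger_gap: 0.0082
grip_force: 49.1
[ 0.43257095 -0.26908742  0.30415899]
```

View pics/z4.png

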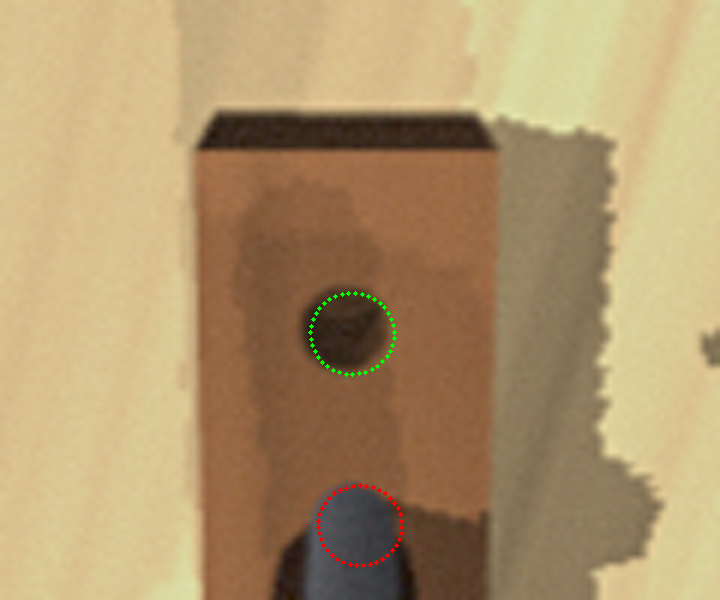

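Picture: hole at (343,328) crop, ~1.5 px left/1 px above my marked spot; rod tip ≈ on its prediction. Correct by (+1.2, −1.7) mm and insert.

```bash
python3 -m crank '[{"dr":[0,0,0],"xyz":[0.0012,-0.0017,0.01],"grip":0},{"dr":[0,0,0],"xyz":[0,0,0.02],"grip":0},{"dr":[0,0,0],"xyz":[0,0,0.03],"grip":0},{"dr":[0,0,0],"xyz":[0,0,0.02],"grip":0},{"dr":[0,0,0],"xyz":[0,0,0.01],"grip":0},{"dr":[0,0,0],"xyz":[0,0,0],"grip":0},{"dr":[0,0,0],"xyz":[0,0,0],"grip":0},{"dr":[0,0,0],"xyz":[0,0,0],"grip":0}]' && python3 -m crank '[{"dr":[0,0,0],"xyz":[0,0,0.002],"grip":0},{"dr":[0,0,0],"xyz":[0,0,0.002],"grip":0},{"dr":[0,0,0],"xyz":[0,0,0.002],"grip":0},{"dr":[0,0,0],"xyz":[0,0,0.002],"grip":0},{"dr":[0,0,0],"xyz":[0,0,0.002],"grip":0},{"dr":[0,0,0],"xyz":[0,0,0.002],"grip":0},{"dr":[0,0,0],"xyz":[0,0,0],"grip":0},{"dr":[0,0,0],"xyz":[0,0,0],"grip":0}]'
```

```text
time_s: 20.4
tcp_pos: [0.4304, -0.2683, 0.2134]
ee_rot: [[-0.273, 0.962, 0.001], [0.962, 0.273, -0.001], [-0.001, 0.001, -1.0]]
ft_force: [0.1, 1.0, -1.0]
finger_gap: 0.0083
grip_force: 49.1
time_s: 21.2
tcp_pos: [0.4299, -0.268, 0.2003]
ee_rot: [[-0.273, 0.962, -0.0], [0.962, 0.273, 0.0], [0.0, -0.0, -1.0]]
ft_force: [-0.1, 0.7, -0.9]
finger_gap: 0.0087
grip_force: 49.0
```

```bash
python3 -m crank '[{"dr":[0,0,0],"xyz":[0,0,0.005],"grip":0},{"dr":[0,0,0],"xyz":[0,0,0.007],"grip":0},{"dr":[0,0,0],"xyz":[0,0,0.007],"grip":0},{"dr":[0,0,0],"xyz":[0,0,0.007],"grip":0},{"dr":[0,0,0],"xyz":[0,0,0.005],"grip":0},{"dr":[0,0,0],"xyz":[0,0,0.001],"grip":0},{"dr":[0,0,0],"xyz":[0,0,0],"grip":0},{"dr":[0,0,0],"xyz":[0,0,0],"grip":0}]'
```

```text
time_s: 22.0
tcp_pos: [0.4299, -0.268, 0.1685]
ee_rot: [[-0.273, 0.962, -0.0], [0.962, 0.273, 0.0], [0.0, -0.0, -1.0]]
ft_force: [1.6, -1.0, -1.4]
finger_gap: 0.0085
grip_force: 49.1
```

```bash
python3 -m crank '[{"dr":[0,0,0],"xyz":[0,0,0.0005],"grip":0},{"dr":[0,0,0],"xyz":[0,0,0.0005],"grip":0},{"dr":[0,0,0],"xyz":[0,0,0.0005],"grip":0},{"dr":[0,0,0],"xyz":[0,0,0],"grip":0},{"dr":[0,0,0],"xyz":[0,0,0],"grip":0},{"dr":[0,0,0],"xyz":[0,0,0],"grip":0},{"dr":[0,0,0],"xyz":[0,0,0],"grip":0},{"dr":[0,0,0],"xyz":[0,0,0],"grip":0}]'
```

```text
time_s: 22.8
tcp_pos: [0.4299, -0.2679, 0.1669]
ee_rot: [[-0.273, 0.962, -0.0], [0.962, 0.273, 0.0], [0.0, -0.0, -1.0]]
ft_force: [0.0, -0.1, -0.6]
finger_gap: 0.0085
grip_force: 49.1
```

Drift is down (tip ≈ 0.016). Release, lift, and go look at the door.

```bash
python3 -m crank '[{"dr":[0,0,0],"xyz":[0,0,0],"grip":0.012},{"dr":[0,0,0],"xyz":[0,0,0],"grip":0.016},{"dr":[0,0,0],"xyz":[0,0,0],"grip":0.025},{"dr":[0,0,0],"xyz":[0,0,0],"grip":0.04},{"dr":[0,0,0],"xyz":[0,0,0],"grip":0.05},{"dr":[0,0,0],"xyz":[0,0,0],"grip":0.05},{"dr":[0,0,0],"xyz":[0,0,0],"grip":0.05},{"dr":[0,0,0],"xyz":[0,0,-0.01],"grip":0.05}]' && python3 -m crank '[{"dr":[0,0,0],"xyz":[0,0,-0.01],"grip":0.05},{"dr":[0,0,0],"xyz":[0,0,-0.03],"grip":0.05},{"dr":[0,0,0],"xyz":[0,0,-0.03],"grip":0.05},{"dr":[0,0,0],"xyz":[0,0,-0.03],"grip":0.05},{"dr":[0,0,0],"xyz":[0,0,-0.03],"grip":0.05},{"dr":[0,0,0],"xyz":[0,0,-0.03],"grip":0.05},{"dr":[0,0,0],"xyz":[0,0,-0.02],"grip":0.03},{"dr":[0,0,0],"xyz":[0,0,0],"grip":0}]' && python3 -m crank '[{"dr":[0,0,0],"xyz":[0.0315,0.0115,0],"grip":0},{"dr":[0,0,0],"xyz":[0.0315,0.0115,0],"grip":0},{"dr":[0,0,0],"xyz":[0.0315,0.0115,0],"grip":0},{"dr":[0,0,0],"xyz":[0.0315,0.0115,0],"grip":0},{"dr":[0,0,0],"xyz":[0.0315,0.0115,0],"grip":0},{"dr":[0,0,0],"xyz":[0.0315,0.0115,0],"grip":0},{"dr":[0,0,0],"xyz":[0.0315,0.0115,0],"grip":0},{"dr":[0,0,0],"xyz":[0.0315,0.0115,0],"grip":0}]'
python3 - <<'E'
from h import *
import pickle
s=manip.get_state();im=vision.get_image("wrist")[:,:,::-1].copy();pickle.dump(s,open("s5.pkl","wb"));print(s["tcp_pos"],s["joints"].round(2),s["finger_gap"])
cv2.imwrite("pics/w5.png",im)
sd=vision.get_image("side")[:,:,::-1];cv2.imwrite("pics/side5.png",sd)
# overlay of assumed grinder model
a=np.radians(-2);X=np.array([np.cos(a),np.sin(a)]);Y=np.array([-X[1],X[0]]);O=np.array([.535,.078])
G=lambda x,y,z:np.append(O+x*X+y*Y,z)
def D(th,r,z):
    v=-np.cos(th)*X-np.sin(th)*Y;h=G(.095,-.03,z);return h+np.append(v*r,0)
def dot(p,c): 
    u=proj("wrist",p,s);cv2.circle(im,tuple(int(round(v)) for v in u),2,c,-1)
for p in [(-.042,-.03,.236),(.034,-.03,.236),(.034,.026,.236),(-.042,.026,.236)]:dot(G(*p),(0,255,0))
for r in (.19,.217):
  for z in (.127,.172):dot(D(.37,r,z),(0,0,255))
for q in np.linspace(0,np.pi,15):dot(D(.37,.095-.088*np.cos(q),.125+.088*np.sin(q)),(255,0,255))
for p in [(-.128,-.025,.121),(-.128,.025,.121),(-.082,.025,.121)]:dot(G(*p),(255,255,0))
c=np.zeros((600,800,3),np.uint8);c[:400,:640]=im;c[400:600,:300]=cv2.resize(sd[235:355,250:370],(300,200));cv2.imwrite("pics/c5.png",c)
E
```

```text
time_s: 23.6
tcp_pos: [0.4294, -0.2676, 0.1764]
ee_rot: [[-0.273, 0.962, -0.002], [0.962, 0.273, 0.001], [0.002, -0.001, -1.0]]
ft_force: [-0.4, 0.3, 0.4]
finger_gap: 0.0503
grip_force: 0.0
time_s: 24.4
tcp_pos: [0.4307, -0.2685, 0.3608]
ee_rot: [[-0.273, 0.962, 0.005], [0.962, 0.273, -0.003], [-0.004, 0.004, -1.0]]
ft_force: [0.4, -0.3, -1.5]
finger_gap: 0.0215
grip_force: 0.0
time_s: 25.2
tcp_pos: [0.4491, 0.001, 0.357]
ee_rot: [[-0.273, 0.962, 0.0], [0.962, 0.273, 0.0], [0.0, 0.0, -1.0]]
ft_force: [0.8, 0.3, -0.6]
finger_gap: -0.0003
grip_force: 0.0
[0.44912184 0.00095617 0.35703544] [-0.07  0.14  1.97  0.    1.04 -0.34] -0.00028662864368903033
```

View pics/c5.png

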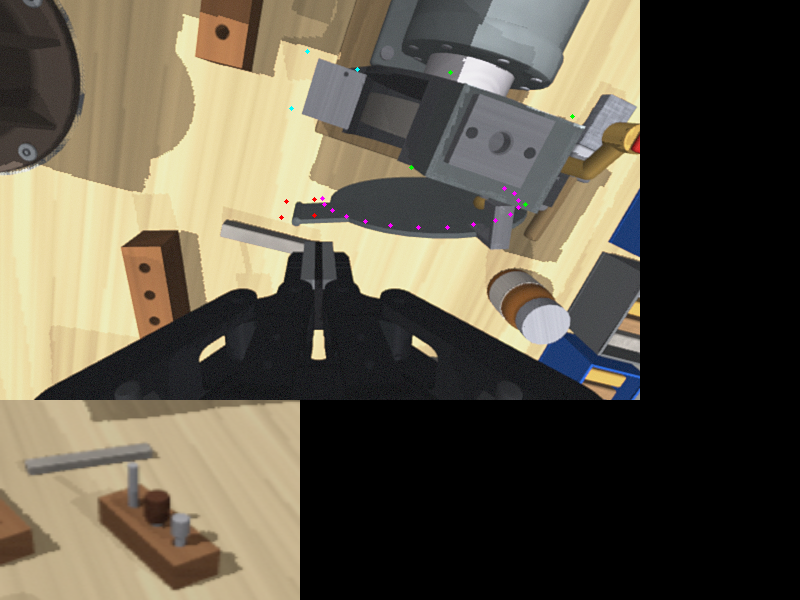

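Picture: drift stands upright in its hole; door ajar. Tab outer end at (293,222) top / (297,204) bottom; rest corners (317,59),(368,71),(302,114). My model is shifted ~(+10,+5) px; fitting pose and angle.

Run:
```python
from h import *
import pickle
from scipy.optimize import least_squares
s=pickle.load(open("s5.pkl","rb"))
def M(q):
    a=q[2];X=np.array([np.cos(a),np.sin(a)]);Y=np.array([-X[1],X[0]]);O=q[:2]
    G=lambda x,y,z:np.append(O+x*X+y*Y,z)
    D=lambda th,r,n,z:G(.095-np.cos(th)*r-np.sin(th)*n,-.03-np.sin(th)*r+np.cos(th)*n,z)
    return G,D
obs=[("G",(-.128,-.025,.121),(302,114)),("G",(-.128,.025,.121),(317,59)),("G",(-.082,.025,.121),(368,71)),
("G",(.034,.026,.236),(586,125)),("G",(-.042,.026,.236),(466,87)),("G",(-.042,-.03,.236),(440,163)),
("D",(.217,0,.172),(293,222)),("D",(.217,0,.127),(297,204))]
def f(q):
    G,D=M(q);r=[]
    for k,p,u in obs:
        P=G(*p) if k=="G" else D(q[3],*p);r+=list(proj("wrist",P,s)-u)
    return r
r=least_squares(f,[.545,.076,-.03,.37],loss="soft_l1",x_scale=[.01,.01,.05,.1]);q=r.x;print(q.round(4),np.degrees(q[2]),np.round(f(q),1))
G,D=M(q);R=s["ee_rot"]
print("hinge",D(0,0,0,.15),"hole in grinder:",(np.array([.5327,.078])-q[:2]))
def tl(n,w,t): 
    d=w-t;print(n,w[:2].round(4),"tool",(R.T@d).round(4),"r",np.hypot(*w[:2]).round(3))
t=s["tcp_pos"]
w=D(q[3],.195,.032,.215);tl("entry",w,t);t=w
for th in (.37,.5,.65,.8,.95,1.1,1.25,1.4,1.55,1.66):
    w=D(th,.195,.015,.215);tl(th,w,t);t=w
```

```text
[ 0.5458  0.0756 -0.0338  0.3653] -1.9342180027491191 [ -0.4   0.5   1.3  -0.9  -0.2   4.2   0.8  -0.3   0.2  -4.9 -13.8  13.
   0.2  -0.6  -0.4   0.8]
hinge [0.63969342 0.04245941 0.15      ] hole in grinder: [-0.01306011  0.00235124]
entry [0.4449 0.0092] tool [ 0.0091 -0.0018  0.142 ] r 0.445
0.37 [ 0.4507 -0.0077] tool [-0.0179  0.0009 -0.    ] r 0.451
0.5 [ 0.4588 -0.0318] tool [-0.0254  0.0012 -0.    ] r 0.46
0.65 [ 0.4719 -0.058 ] tool [-0.0288  0.0055 -0.    ] r 0.475
0.8 [ 0.4888 -0.082 ] tool [-0.0276  0.0097 -0.    ] r 0.496
0.95 [ 0.5091 -0.1031] tool [-0.0259  0.0137  0.    ] r 0.519
1.1 [ 0.5323 -0.121 ] tool [-0.0235  0.0175  0.    ] r 0.546
1.25 [ 0.5579 -0.1352] tool [-0.0207  0.0208  0.    ] r 0.574
1.4 [ 0.5854 -0.1454] tool [-0.0173  0.0236  0.    ] r 0.603
1.55 [ 0.6141 -0.1514] tool [-0.0136  0.026   0.    ] r 0.632
1.66 [ 0.6355 -0.1531] tool [-0.0074  0.0202  0.    ] r 0.654
```

```bash
python3 -m crank '[{"dr":[0,0,0],"xyz":[0.0091,-0.0018,0],"grip":0},{"dr":[0,0,0],"xyz":[0,0,0.03],"grip":0},{"dr":[0,0,0],"xyz":[0,0,0.03],"grip":0},{"dr":[0,0,0],"xyz":[0,0,0.025],"grip":0},{"dr":[0,0,0],"xyz":[0,0,0.02],"grip":0},{"dr":[0,0,0],"xyz":[0,0,0.015],"grip":0},{"dr":[0,0,0],"xyz":[0,0,0.015],"grip":0},{"dr":[0,0,0],"xyz":[0,0,0],"grip":0}]' && python3 -m crank '[{"dr":[0,0,0],"xyz":[-0.004,0,0],"grip":0},{"dr":[0,0,0],"xyz":[-0.004,0,0],"grip":0},{"dr":[0,0,0],"xyz":[-0.004,0,0],"grip":0},{"dr":[0,0,0],"xyz":[-0.004,0.001,0],"grip":0},{"dr":[0,0,0],"xyz":[-0.004,0,0],"grip":0},{"dr":[0,0,0],"xyz":[-0.005,0.0004,0],"grip":0},{"dr":[0,0,0],"xyz":[-0.006,0.0004,0],"grip":0},{"dr":[0,0,0],"xyz":[-0.0064,0.0004,0],"grip":0}]'
```

```text
time_s: 26.1
tcp_pos: [0.4441, 0.0073, 0.2206]
ee_rot: [[-0.272, 0.962, -0.003], [0.962, 0.272, 0.0], [0.001, -0.003, -1.0]]
ft_force: [0.0, 0.2, 0.7]
finger_gap: 0.0001
grip_force: 0.0
time_s: 26.9
tcp_pos: [0.4579, -0.028, 0.2219]
ee_rot: [[-0.273, 0.962, 0.0], [0.962, 0.273, 0.0], [0.0, 0.0, -1.0]]
ft_force: [0.3, 1.0, 0.6]
finger_gap: -0.0003
grip_force: 0.3
```

```bash
python3 -m crank '[{"dr":[0,0,0],"xyz":[-0.0085,0.0012,0],"grip":0},{"dr":[0,0,0],"xyz":[-0.0085,0.0012,0],"grip":0},{"dr":[0,0,0],"xyz":[-0.0085,0.0013,0],"grip":0},{"dr":[0,0,0],"xyz":[-0.0088,0.0018,0],"grip":0},{"dr":[0,0,0],"xyz":[-0.007,0.0023,0],"grip":0},{"dr":[0,0,0],"xyz":[-0.007,0.0023,0],"grip":0},{"dr":[0,0,0],"xyz":[-0.007,0.0023,0],"grip":0},{"dr":[0,0,0],"xyz":[-0.007,0.0023,0],"grip":0}]' && python3 -m crank '[{"dr":[0,0,0],"xyz":[-0.0086,0.0046,0],"grip":0},{"dr":[0,0,0],"xyz":[-0.0086,0.0046,0],"grip":0},{"dr":[0,0,0],"xyz":[-0.0087,0.0045,0],"grip":0},{"dr":[0,0,0],"xyz":[-0.0078,0.0058,0],"grip":0},{"dr":[0,0,0],"xyz":[-0.0078,0.0058,0],"grip":0},{"dr":[0,0,0],"xyz":[-0.0079,0.0059,0],"grip":0},{"dr":[0,0,0],"xyz":[-0.0104,0.0104,0],"grip":0},{"dr":[0,0,0],"xyz":[-0.0103,0.0104,0],"grip":0}]'
```

```text
time_s: 27.7
tcp_pos: [0.4892, -0.0839, 0.2219]
ee_rot: [[-0.273, 0.962, -0.0], [0.962, 0.273, 0.0], [0.0, -0.0, -1.0]]
ft_force: [0.2, 0.3, -0.4]
finger_gap: 0.0003
grip_force: 0.3
time_s: 28.5
tcp_pos: [0.5587, -0.1371, 0.2219]
ee_rot: [[-0.273, 0.962, -0.0], [0.962, 0.273, 0.0], [0.0, -0.0, -1.0]]
ft_force: [-0.6, 1.4, 1.3]
finger_gap: -0.0002
grip_force: 0.4
```

```bash
python3 -m crank '[{"dr":[0,0,0],"xyz":[-0.0058,0.0079,0],"grip":0},{"dr":[0,0,0],"xyz":[-0.0058,0.0079,0],"grip":0},{"dr":[0,0,0],"xyz":[-0.0057,0.0078,0],"grip":0},{"dr":[0,0,0],"xyz":[-0.0045,0.0087,0],"grip":0},{"dr":[0,0,0],"xyz":[-0.0045,0.0087,0],"grip":0},{"dr":[0,0,0],"xyz":[-0.0046,0.0086,0],"grip":0},{"dr":[0,0,0],"xyz":[-0.002,0.005,0],"grip":0},{"dr":[0,0,0],"xyz":[0,0,0],"grip":0}]'
python3 - <<'E'
from h import *
s=manip.get_state();im=vision.get_image("side")[:,:,::-1].copy();w=vision.get_image("wrist")[:,:,::-1].copy()
O=np.array([.5458,.0756]);a=-.0338;X=np.array([np.cos(a),np.sin(a)]);Y=np.array([-X[1],X[0]])
D=lambda th,r,z:np.append(O+X*(.095-np.cos(th)*r)+Y*(-.03-np.sin(th)*r),z)
cv2.imwrite("pics/w6raw.png",w);cv2.imwrite("pics/side6raw.png",im)
for th,c in ((1.57,(0,0,255)),(1.65,(0,255,0)),(1.75,(255,0,0))):
  for q in np.linspace(0,np.pi,25):
    for n,i in (("wrist",w),("side",im)):
      u=proj(n,D(th,.095-.088*np.cos(q),.125+.088*np.sin(q)),s);cv2.circle(i,tuple(int(round(v)) for v in u),1,c,-1)
b=cv2.resize(im[120:280,220:400],None,fx=2.2,fy=2.2);z=np.zeros((400,800,3),np.uint8);z[:352,:396]=b
x=cv2.resize(w[:,120:],None,fx=.77,fy=.77);z[:x.shape[0],400:400+x.shape[1]]=x[:,:400];cv2.imwrite("pics/c6.png",z)
print(s["tcp_pos"],s["ft_force"])
E
```

```text
time_s: 29.3
tcp_pos: [0.6203, -0.1534, 0.2218]
ee_rot: [[-0.273, 0.962, 0.0], [0.962, 0.273, -0.0], [-0.0, 0.0, -1.0]]
ft_force: [0.2, 0.3, -0.1]
finger_gap: -0.0001
grip_force: 0.0
[ 0.62030802 -0.1534407   0.22182694] [ 0.20799947  0.25032587 -0.12774905]
```

View pics/c6.png

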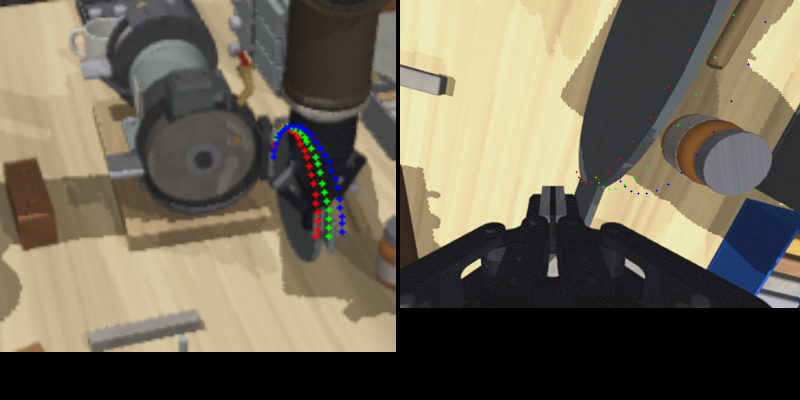

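Picture: finger behind the tab, the door's rim lies between my 1.57 (red) and 1.65 (green) arcs. I'll push ~18 mm more for margin, in small rows, then check by edge contrast numerically.

```bash
python3 -m crank '[{"dr":[0,0,0],"xyz":[-0.0008,0.003,0],"grip":0},{"dr":[0,0,0],"xyz":[-0.0008,0.003,0],"grip":0},{"dr":[0,0,0],"xyz":[-0.0008,0.003,0],"grip":0},{"dr":[0,0,0],"xyz":[-0.0008,0.003,0],"grip":0},{"dr":[0,0,0],"xyz":[-0.0008,0.003,0],"grip":0},{"dr":[0,0,0],"xyz":[-0.0008,0.002,0],"grip":0},{"dr":[0,0,0],"xyz":[0,0,0],"grip":0},{"dr":[0,0,0],"xyz":[0,0,0],"grip":0}]' && python3 -m crank '[{"dr":[0,0,0],"xyz":[0,-0.005,0],"grip":0},{"dr":[0,0,0],"xyz":[0,-0.015,0],"grip":0},{"dr":[0,0,0],"xyz":[0,-0.02,0],"grip":0},{"dr":[0,0,0],"xyz":[0,0,-0.02],"grip":0},{"dr":[0,0,0],"xyz":[0,0,-0.04],"grip":0},{"dr":[0,0,0],"xyz":[0,0,-0.04],"grip":0},{"dr":[0,0,0],"xyz":[0,0,-0.02],"grip":0},{"dr":[0,0,0],"xyz":[0,0,0],"grip":0}]'
python3 - <<'E'
from h import *
s=manip.get_state();w=vision.get_image("wrist")[:,:,::-1].copy();cv2.imwrite("pics/w7.png",w)
g=cv2.GaussianBlur(cv2.cvtColor(w,cv2.COLOR_BGR2GRAY),(3,3),0).astype(np.float32)
O=np.array([.5458,.0756]);a=-.0338;X=np.array([np.cos(a),np.sin(a)]);Y=np.array([-X[1],X[0]])
D=lambda th,r,z:np.append(O+X*(.095-np.cos(th)*r)+Y*(-.03-np.sin(th)*r),z)
res=[]
for th in np.arange(1.45,1.78,.02):
  d=[];n=0
  for q in np.radians(np.arange(30,175,3)):
    v=[]
    for k in (.082,.094):
      u=proj("wrist",D(th,.095-k*np.cos(q),.125+k*np.sin(q)),s)
      if 0<=u[0]<639 and 0<=u[1]<399: v.append(g[int(u[1]),int(u[0])])
    if len(v)==2:d.append(v[1]-v[0])
  res.append((round(float(th),2),round(float(np.median(d)),1),round(float(np.mean(d)),1),len(d)))
print(s["tcp_pos"],*res,sep="\n")
E
```

```text
time_s: 30.2
tcp_pos: [0.6372, -0.1534, 0.2218]
ee_rot: [[-0.273, 0.962, -0.0], [0.962, 0.273, 0.0], [0.0, -0.0, -1.0]]
ft_force: [-0.8, -0.8, -0.3]
finger_gap: -0.0
grip_force: 0.0
time_s: 31.0
tcp_pos: [0.5995, -0.1648, 0.3454]
ee_rot: [[-0.273, 0.962, 0.005], [0.962, 0.273, -0.002], [-0.003, 0.004, -1.0]]
ft_force: [1.0, -0.3, -1.0]
finger_gap: -0.0
grip_force: 0.0
[ 0.59946657 -0.16479746  0.34540344]
(1.45, 0.5, 8.6, 34)
(1.47, 1.0, 9.1, 34)
(1.49, 1.0, 8.4, 34)
(1.51, 0.0, 7.3, 34)
(1.53, 1.0, 9.6, 34)
(1.55, 0.0, 11.2, 34)
(1.57, 1.0, 14.1, 34)
(1.59, 0.0, 16.3, 35)
(1.61, 0.0, 19.5, 35)
(1.63, 0.0, 21.6, 35)
(1.65, 17.0, 26.4, 35)
(1.67, 44.0, 32.0, 35)
(1.69, 24.0, 27.3, 35)
(1.71, 21.0, 20.7, 35)
(1.73, -1.0, 3.8, 35)
(1.75, -1.0, -0.8, 35)
(1.77, 0.0, -4.1, 35)
```

Edge contrast peaks at θ ≈ 1.67 rad, which agrees with the finger geometry. The arm is clear of everything, so I'm handing in.

```bash
python3 -c "
from station import manip
print(manip.close_job())"
```

```text
the job is handed in; nothing more can be done
None
```

The job is handed in at about 31 s: the catch released with about 6 N read at the wrist, the drift is standing back in its own hole, and the door is open at about 1.67 rad, past square.

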